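Re-rack the stamping punches in reverse order

ROBOT

A 6-joint arm with a two-finger parallel gripper is mounted at the origin on the work surface. World frame = base frame: x ahead of the robot, y to its left, z up, the work surface at z = 0. Lengths are in m, angles in rad, forces in N, time in s.
With the tool pointing down it reaches from about 0.275 to 0.725 m from the base axis. Payload 15.9 kg.
Tool frame: the origin (TCP) lies between the finger pads; the fingertips stand 17 mm ahead of it and the grasp point (between the pads) lies 2 mm behind it; z points along the fingers, y is the line along which they close (so a half turn about z gives the same grasp; the last joint's range is limited). The gripper opens to 85 mm and grips with 20 to 120 N. Pads are 22 mm wide; open, the fingers measure 114 mm over their backs; the gripper's body (76 mm by 85 mm) begins 54 mm behind the grasp point. The pads swing forward as they close: fully open they stand 13 mm farther back than shut.
Start: joints at [-1.265, 0.213, -0.034, 1.323, 0, 1.571], TCP at [0.151, -0.477, 0.248] pointing down, gripper open.
Joint ranges: [-2.98, 2.98], [-0.74, 1.72], [-1.14, 1.35], [-2.1, 2.04], [-1.57, 1.44], [-3.14, 3.14]. Speed limits (rad/s): [1.89, 1.89, 2.39, 2.57, 3.14, 3.14].

INTERFACE

Orientations are given as a unit quaternion [w, x, y, z].
In Python, from station import observe, read_camera, camera_model, job_done gives the robot as it stands.
- The arm moves only by the tool servo_tool, never from a script. Its arguments are lists of equal length, an entry for each row: "dp": the shift along the tool's x, y, z in m, a list of three; "angular": the turn, a rotation vector about the tool's x, y, z in degrees, a list of three; "jaw": the closure, from 0 (fully open) to 1 (shut). A call has 1 to 8 rows; each row is the pose to reach, as a shift and turn from the pose commanded when the call began, along the tool's axes at that moment; what a row does not reach only later rows make up. A row lasts 1/8 s, in which the tool goes at most 62.5 mm and 10.7 degrees, less where a joint would pass 70% of its speed; a pose out of reach is approached as far as the arm can. A call with a gripper value outside its range is refused whole. The fingers move at their own pace and stop on an object; "grip_force" is the grip in N (left out, the last holds). Time passes only in rows, so rows that repeat a pose let the fingers close. It gives the time, the measured TCP pose, the force, the opening and the grip force at its end, in the units of the state.
- observe(): the state, without advancing time (a new reading comes with each control period).
- read_camera(name): name is "side" or "top"; returns the picture (400x640x3 uint8, red, green, blue); there is no depth.
- camera_model(name): a dict with "fx", "fy", "cx", "cy" (pixels), "dist" ([k1, k2, p1, p2, k3] as OpenCV has them; the pictures are not rectified), "camera_from_world" (4x4, takes a point from world to camera coordinates). Camera axes: x right, y up, looking along -z (the intrinsics and any distortion apply to the point x, -y, -z); pixel columns grow to the right and rows downward; lengths in m; the calibration is good to about 2 mm. A picture is of the moment at which its call begins. camera_model takes no time and is no camera call.
- job_done(): hands the job in; it is judged then, once.
The state is a dict: "time_s": time; "qpos": joint angles; "dq": joint speeds; "joint_torque": joint torques, N m; "tcp_pos": TCP position; "orientation": TCP orientation; "contact_force": force on the tool from outside, world axes, zero at the start; "moment": the same for the moment, N m; "opening": finger opening in m; "grip_force": force on a finger pad.
Only numpy, scipy, OpenCV 4.12 (cv2) and the standard library are available. Lean on these libraries where they do the work, as an engineer would, in place of code of your own. Each camera call takes 0.05 s, during which the arm holds its last target. There are 200 camera calls.

TASK

Move the four steel punches from the wooden rack to the aluminium rack in reverse order, one in each lane: the leftmost punch on the wooden rack goes to the rightmost lane, and so on, left and right as seen from the robot. Each must lie flat across both rails between its posts, about centred lengthways. Leave the larger copper disc on the steel block undisturbed.

Things in the scene. Friction and masses are not known exactly. Their poses are not given: they have to be found in the camera images.
- punch_square: Plain square dark steel punch: shank 100 long, 12 wide, 12 high (mm), short round nose (8 diameter, 12 long) at +x; 0.11 kg. Starts on a wooden saddle, long axis x, tip to +x (away from the robot). Origin: middle of the shank's underside, which rests at rail-top height, 30 mm above the bench. Grip mid-shank, across y.
- punch_spade: Spade-nosed dark steel punch: shank 96 long, 14 wide, 10 high (mm), flat bright blade at +x, 18 long, 30 wide, 6 thick; 0.12 kg. Starts on a wooden saddle, long axis x, tip to +x (away from the robot). Origin: middle of the shank's underside, which rests at rail-top height, 30 mm above the bench. Grip mid-shank, across y.
- punch_stout: Stout dark steel punch, a thick plain bar 96 long, 18 wide, 16 high (mm), no nose or head; 0.2 kg. Starts on a wooden saddle, long axis x, tip to +x (away from the robot). Origin: middle of the shank's underside, which rests at rail-top height, 30 mm above the bench. Grip mid-shank, across y.
- punch_domed: Slim dark steel punch: shank 100 long, 10 wide, 10 high (mm), bright domed head (20 diameter, 13 long) at its -x end, thin nose (5 diameter, 14 long) at +x; 0.09 kg. Starts on a wooden saddle, long axis x, tip to +x (away from the robot). Origin: middle of the shank's underside, which rests at rail-top height, 30 mm above the bench. Grip mid-shank, across y.
- saddle_a: Fixed wooden saddle under the square punch; four alike, 56 mm apart in any order, form the wooden rack. Origin: its underside's centre, 6 mm above the bench; x away from the robot, y left along the row. Rails 14 mm thick at x = +-35 mm, tops 24 mm above the origin; 56 mm between them free for fingers to 4 mm above it. Posts at y = +-23.5 mm, 12 mm over the rails.
- saddle_b: Fixed wooden saddle under the spade punch; four alike, 56 mm apart in any order, form the wooden rack. Origin: its underside's centre, 6 mm above the bench; x away from the robot, y left along the row. Rails 14 mm thick at x = +-35 mm, tops 24 mm above the origin; 56 mm between them free for fingers to 4 mm above it. Posts at y = +-23.5 mm, 12 mm over the rails.
- saddle_c: Fixed wooden saddle under the stout punch; four alike, 56 mm apart in any order, form the wooden rack. Origin: its underside's centre, 6 mm above the bench; x away from the robot, y left along the row. Rails 14 mm thick at x = +-35 mm, tops 24 mm above the origin; 56 mm between them free for fingers to 4 mm above it. Posts at y = +-23.5 mm, 12 mm over the rails.
- saddle_d: Fixed wooden saddle under the domed punch; four alike, 56 mm apart in any order, form the wooden rack. Origin: its underside's centre, 6 mm above the bench; x away from the robot, y left along the row. Rails 14 mm thick at x = +-35 mm, tops 24 mm above the origin; 56 mm between them free for fingers to 4 mm above it. Posts at y = +-23.5 mm, 12 mm over the rails.
- rack: Fixed aluminium rack, 112 x 246 mm, empty. Origin: underside's centre, on the bench; x away from the robot, y left along the lanes. Lane centres y = 84 (leftmost), 28, -28, -84 mm, x = 0; 42 mm clear between 14 mm high posts. Rails 14 mm thick at x = +-35 mm, tops 30 mm above the bench; fingers fit between them down to 6 mm. Left or right of the wooden rack; both turned up to 0.3 rad.
- disc: Larger of two copper discs on the dark steel bench block between the racks: 36 mm diameter, 4 mm thick, loose. Origin: centre of its underside, 36 mm above the bench. The block is 150 x 70 x 36 mm high. To be left alone.

How it is judged:
By the outcome, as a careful person would: the job done as asked, in the order asked, and still so for the second after the job is handed in, with the robot touching nothing.
It also fails if it takes over 99 s, if anything falls off the work surface, if the arm or the gripper's body presses on something with over 40 N, if the wrist force passes 120 N, or if a joint passes its speed limit or range.

## Working session

There is one attempt and no reset: what is moved stays moved. The work goes in short steps, Python scripts to look and compute and a tool call to move; the robot and the scene stay as the last step left them, time stands still between calls to the robot, and variables do not carry over. Pictures are saved under pics/ and viewed, at most 14 in all, crops included, and the job is handed in when it is done.

Besides the shell and the picture viewer there is one more tool, called after ">>>" by a JSON object that holds its "name" and its "arguments", one argument or row to a line. servo_tool: Moves the arm, as the interface text tells. Its arguments: {"type":"object","properties":{"dp":{"type":"array","items":{"type":"array","items":{"type":"number"}}},"angular":{"type":"array","items":{"type":"array","items":{"type":"number"}}},"jaw":{"type":"array","items":{"type":"number"}},"grip_force":{"type":"number"}},"required":["dp","angular","jaw"]}

```bash
mkdir -p pics; python3 - <<'E'
from station import *
import cv2
for n in("top","side"):
    im=read_camera(n); cv2.imwrite(f"pics/{n}0.png",im[:,:,::-1]); m=camera_model(n); print(n,m)
s=observe(); print(s["tcp_pos"],s["orientation"],s["time_s"],s["opening"])
E
```

```text
top {'fx': 370.9239724058535, 'fy': 370.9239724058535, 'cx': 317.0117225655159, 'cy': 199.88261002629088, 'dist': array([-0.03945479,  0.        ,  0.        ,  0.        ,  0.        ]), 'camera_from_world': array([[ 0.00347937, -0.99998589, -0.0040149 , -0.00668933],
       [ 0.99434138,  0.00303339,  0.10618858, -0.52781593],
       [-0.1061749 , -0.00436165,  0.9943379 , -0.74018751],
       [ 0.        ,  0.        ,  0.        ,  1.        ]])}
side {'fx': 427.7043357480831, 'fy': 427.7043357480831, 'cx': 314.5347228909894, 'cy': 191.3139263649867, 'dist': array([-0.0399687,  0.       ,  0.       ,  0.       ,  0.       ]), 'camera_from_world': array([[ 0.94036216, -0.34012927, -0.00557515, -0.49726425],
       [ 0.26299522,  0.71651784,  0.64609264, -0.17572408],
       [-0.21576033, -0.6090273 ,  0.76323864, -0.79594869],
       [ 0.        ,  0.        ,  0.        ,  1.        ]])}
[ 0.15045496 -0.4765507   0.24788026] [-4.71467527e-04  9.88331603e-01  1.52316822e-01 -6.96532981e-05] 0.1 0.08545574899461314
```

View pics/top0.png

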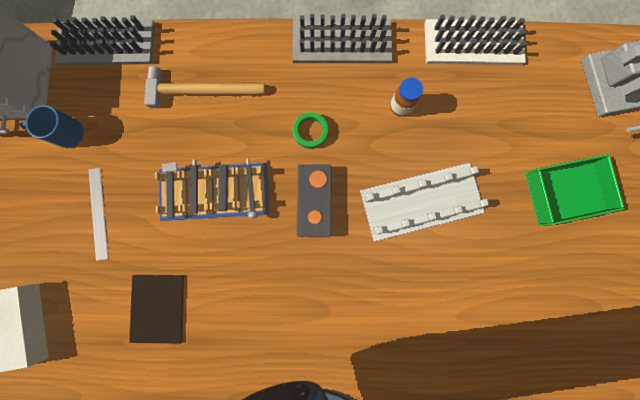

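View pics/side0.png

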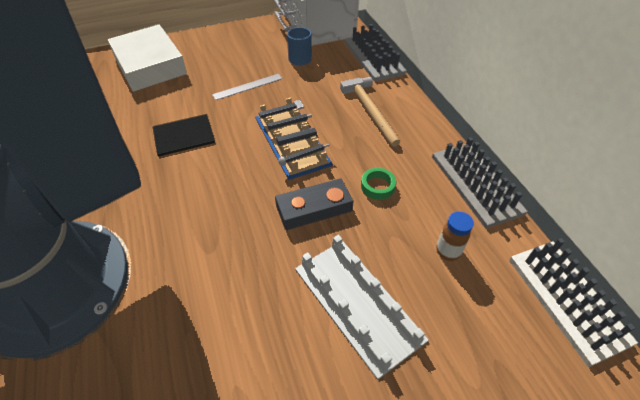

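The top view shows the wooden rack at about (213,190), the block at (314,200) and the aluminium rack at (425,202). I'll zoom in on both racks.

```bash
python3 - <<'E'
import cv2
im=cv2.imread("pics/top0.png")
cv2.imwrite("pics/w.png",cv2.resize(im[150:230,150:280],None,fx=6,fy=6,interpolation=cv2.INTER_CUBIC))
cv2.imwrite("pics/a.png",cv2.resize(im[155:250,350:500],None,fx=5,fy=5,interpolation=cv2.INTER_CUBIC))
E
```

```text
(no output)
```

View pics/w.png

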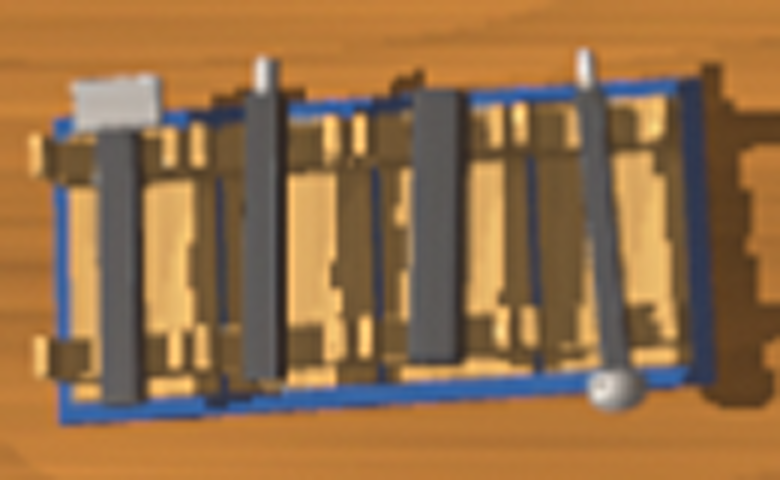

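View pics/a.png

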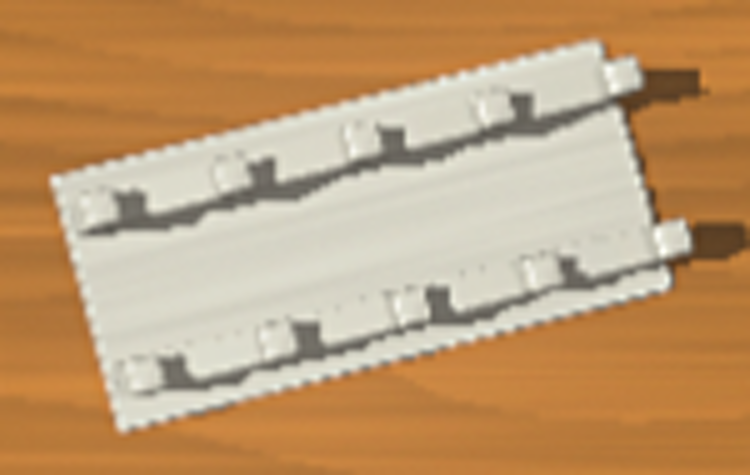

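The wooden rack holds, from left to right, the spade (shank centre ~(120,265) in the crop), square (265,238), stout (437,226) and domed (604,232). The aluminium rack shows five posts per rail. Next I'll fit the poses and check them with an overlay.

```bash
cat > h.py <<'E'
import numpy as np, cv2, json
from station import *
from scipy.spatial.transform import Rotation as R
from scipy.optimize import least_squares
def proj(n,P):
    m=camera_model(n); C=np.diag([1,-1,-1.])@m["camera_from_world"][:3]
    K=np.array([[m["fx"],0,m["cx"]],[0,m["fy"],m["cy"]],[0,0,1]])
    return cv2.projectPoints(np.asarray(P,float).reshape(-1,1,3),cv2.Rodrigues(C[:,:3])[0],C[:,3],K,np.array(m["dist"]))[0][:,0]
def tf(p,L):
    L=np.asarray(L,float).reshape(-1,3);c,s=np.cos(p[2]),np.sin(p[2])
    return np.c_[p[0]+c*L[:,0]-s*L[:,1],p[1]+s*L[:,0]+c*L[:,1],L[:,2]]
def fit(n,L,px,p0):
    r=least_squares(lambda p:(proj(n,tf(p,L))-px).ravel(),p0); return r.x,np.sqrt(np.mean(r.fun**2))
def box(p,l,w,z0,z1): return tf(p,[[a*l/2,b*w/2,z] for z in(z0,z1) for a,b in((-1,-1),(-1,1),(1,1),(1,-1))])
def draw(im,n,P,sc,off,col):
    q=((proj(n,P)-off+.5)*sc-.5).astype(int)
    for z in(0,4):
        cv2.polylines(im,[q[z:z+4]],True,col,1)
def go(x,y,z,yaw):
    s=observe(); w,a,b,c=s["orientation"]; r=R.from_quat([a,b,c,w]); t=R.from_euler('zx',[yaw,np.pi])
    t=R.from_matrix(np.array([[np.cos(yaw),np.sin(yaw),0],[np.sin(yaw),-np.cos(yaw),0],[0,0,-1]]))
    print("dp",np.round(r.inv().apply(np.array([x,y,z])-s["tcp_pos"]),4),"ang",np.round(np.degrees((r.inv()*t).as_rotvec()),1),"tcp",np.round(s["tcp_pos"],4),"t",s["time_s"],"open",round(s["opening"],4))
SZ={"spade":(.096,.014,.010),"square":(.1,.012,.012),"stout":(.096,.018,.016),"domed":(.1,.01,.01)}
E
python3 - <<'E'
from h import *
u=lambda a,s,o:(np.array(a,float)+.5)/s-.5+np.array(o)
E={"spade":[(119,130),(120,403)],"square":[(265,95),(264,380)],"stout":[(438,90),(436,362)],"domed":[(592,92),(615,370)]}
w=cv2.imread("pics/w.png");a=cv2.imread("pics/a.png");out={}
for k,v in E.items():
    l,wd,h=SZ[k];p,e=fit("top",[[l/2,0,.03+h/2],[-l/2,0,.03+h/2]],u(v,6,(150,150)),[.5,.2,0])
    out[k]=p.tolist();print(k,p.round(4),e); draw(w,"top",box(p,l,wd,.03,.03+h),6,(150,150),(0,255,0))
pp=[(98,207),(232,175),(362,140),(492,108),(625,76),(145,373),(277,340),(410,306),(543,270),(675,238)]
L=[[x,y,.042] for x in(.035,-.035) for y in(.112,.056,0,-.056,-.112)]
p,e=fit("top",L,u(pp,5,(350,155)),[.5,-.2,0]);print("rack",p.round(4),e);out["rack"]=p.tolist()
for q in tf(p,L):
    draw(a,"top",box([q[0],q[1],p[2]],.01,.014,.03,.044),5,(350,155),(0,255,0))
draw(a,"top",box(p,.112,.246,0,.006),5,(350,155),(255,0,0))
for y in(.084,.028,-.028,-.084):print(tf(p,[[0,y,0]]).round(4))
# side check
s=cv2.imread("pics/side0.png")[80:390,220:460];s=cv2.resize(s,None,fx=2,fy=2)
for k,v in E.items(): l,wd,h=SZ[k];draw(s,"side",box(out[k],l,wd,.03,.03+h),2,(220,80),(0,255,0))
for q in tf(p,L): draw(s,"side",box([q[0],q[1],p[2]],.01,.014,.03,.044),2,(220,80),(0,255,0))
draw(s,"side",box(p,.112,.246,0,.006),2,(220,80),(255,0,0))
W=np.zeros((585,800,3),np.uint8);W[:480,:780]=w;cv2.imwrite("pics/w2.png",w)
W=cv2.resize(np.hstack([cv2.resize(a,(620,393)),]),None,fx=1,fy=1)
cv2.imwrite("pics/a2.png",a);cv2.imwrite("pics/s2.png",s[:600]);json.dump(out,open("p.json","w"))
E
```

```text
spade [0.5388 0.3008 0.0506] 0.1481206931491657
square [0.5489 0.2502 0.0366] 0.13780298158555804
stout [0.5527 0.1899 0.0245] 0.2918245053226422
domed [0.5515 0.1331 0.1056] 0.502857865903672
rack [ 0.5286 -0.2292  0.2509] 0.27376459764387734
[[ 0.5077 -0.1479  0.    ]]
[[ 0.5216 -0.2021  0.    ]]
[[ 0.5355 -0.2564  0.    ]]
[[ 0.5494 -0.3106  0.    ]]
```

View pics/w2.png

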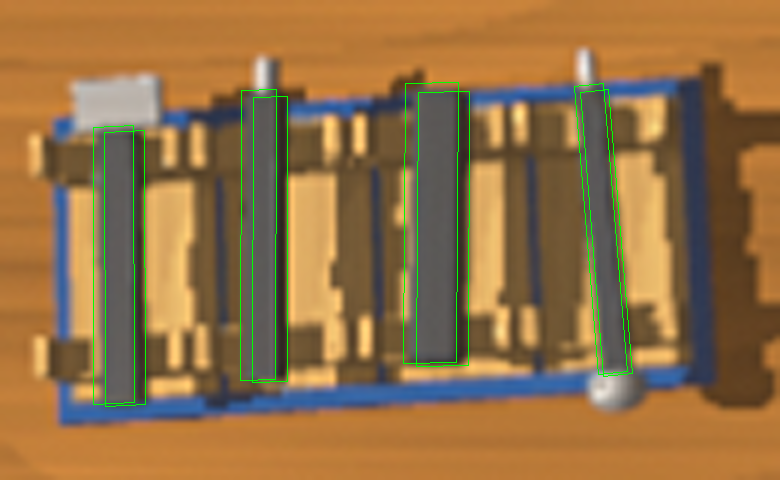

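View pics/a2.png

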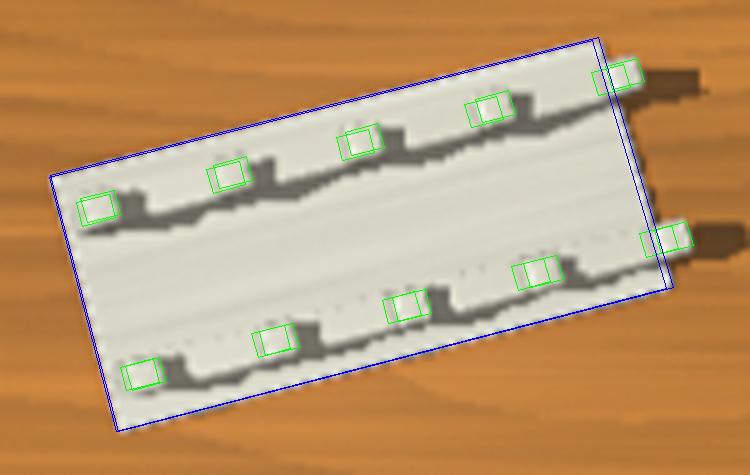

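View pics/s2.png

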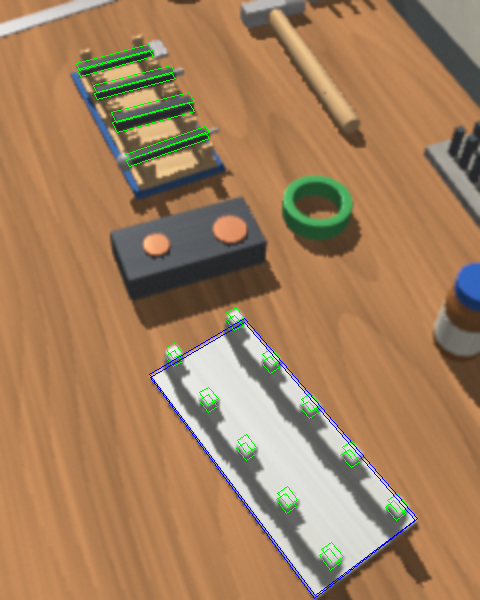

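The overlays agree in both views. The assignments are spade → rightmost lane, square → next, stout → next, domed → leftmost lane.

```bash
python3 -c "
from h import *
go(.5388,.3008,.12,.0506)"
```

```text
dp [ 0.6044 -0.6242  0.1285] ang [-0.1  0.  14.6] tcp [ 0.1505 -0.4766  0.2479] t 0.1 open 0.0855
```

>>> {"name": "servo_tool", "arguments": {
  "dp": [
    [0.604,-0.624,0.128],
    [0.604,-0.624,0.128],
    [0.604,-0.624,0.128],
    [0.604,-0.624,0.128],
    [0.604,-0.624,0.128],
    [0.604,-0.624,0.128],
    [0.604,-0.624,0.128],
    [0.604,-0.624,0.128]
  ],
  "angular": [
    [0,0,14.6],
    [0,0,14.6],
    [0,0,14.6],
    [0,0,14.6],
    [0,0,14.6],
    [0,0,14.6],
    [0,0,14.6],
    [0,0,14.6]
  ],
  "jaw": [0.55,0.55,0.55,0.55,0.55,0.55,0.55,0.55],
  "grip_force": 50
}}

```text
time_s: 1.1
tcp_pos: [0.3682, -0.0415, 0.1767]
orientation: [0.0, 1.0, 0.025, 0.0]
contact_force: [0.7, -1.7, -0.1]
opening: 0.0389
grip_force: 0.0
```

```bash
python3 -c "
from h import *
go(.5388,.3008,.12,.0506)"
```

```text
dp [ 0.1877 -0.3332  0.0567] ang [ 0. -0.  0.] tcp [ 0.3682 -0.0415  0.1767] t 1.1 open 0.0389
```

>>> {"name": "servo_tool", "arguments": {
  "dp": [
    [0.188,-0.333,0.057],
    [0.188,-0.333,0.057],
    [0.188,-0.333,0.057],
    [0.188,-0.333,0.057],
    [0.188,-0.333,0.057],
    [0.188,-0.333,0.057],
    [0.188,-0.333,0.057],
    [0.188,-0.333,0.057]
  ],
  "angular": [
    [0,0,0],
    [0,0,0],
    [0,0,0],
    [0,0,0],
    [0,0,0],
    [0,0,0],
    [0,0,0],
    [0,0,0]
  ],
  "jaw": [0.55,0.55,0.55,0.55,0.55,0.55,0.55,0.55]
}}

```text
time_s: 2.1
tcp_pos: [0.543, 0.0916, 0.1257]
orientation: [-0.024, 0.997, 0.071, -0.003]
contact_force: [-0.6, -0.8, -0.4]
opening: 0.0384
grip_force: 0.0
```

```bash
python3 -c "
from h import *
go(.5388,.3008,.034,.0506)"
```

```text
dp [ 0.0256 -0.203   0.1017] ang [-2.8  0.3  5.2] tcp [0.543  0.0916 0.1257] t 2.1 open 0.0384
```

```bash
python3 -c "
from h import *
s=observe();print(s['qpos'],s['dq'],s['joint_torque'],s['contact_force'])
go(.5388,.3008,.12,.0506)"
```

```text
[ 0.1405712   0.37026193 -0.1368805   1.06635942  0.0488571   3.14061391] [ 0.02958617  0.17107489  0.20073909  0.0281188   0.01055718 -0.00024196] [-2.07085591e-01 -8.14363360e+01  4.48981583e+01 -2.36970261e-01
  2.37149578e-01 -6.62082084e-05] [-0.55283865 -0.79445479 -0.37069401]
dp [ 0.0254 -0.2072  0.0158] ang [-2.8  0.3  5.2] tcp [0.543  0.0916 0.1257] t 2.1 open 0.0384
```

Joint 6 reached its limit (3.14), so I'll use the equivalent half-turned grasp, turning negatively about tool z in stages.

```bash
python3 -c "
from h import *
go(.54,.25,.13,.14+1.45)"
```

```text
dp [ 0.0194 -0.1573  0.0033] ang [ -2.4  -1.9 -83. ] tcp [0.543  0.0916 0.1257] t 2.1 open 0.0384
```

>>> {"name": "servo_tool", "arguments": {
  "dp": [
    [0.02,-0.157,0.003],
    [0.02,-0.157,0.003],
    [0.02,-0.157,0.003],
    [0.02,-0.157,0.003],
    [0.02,-0.157,0.003],
    [0.02,-0.157,0.003],
    [0.02,-0.157,0.003],
    [0.02,-0.157,0.003]
  ],
  "angular": [
    [-2.4,-1.9,-83],
    [-2.4,-1.9,-83],
    [-2.4,-1.9,-83],
    [-2.4,-1.9,-83],
    [-2.4,-1.9,-83],
    [-2.4,-1.9,-83],
    [-2.4,-1.9,-83],
    [-2.4,-1.9,-83]
  ],
  "jaw": [0.55,0.55,0.55,0.55,0.55,0.55,0.55,0.55]
}}

```text
time_s: 3.1
tcp_pos: [0.5403, 0.2496, 0.1307]
orientation: [0.0, 0.698, 0.716, 0.0]
contact_force: [0.7, -0.5, -0.1]
opening: 0.0385
grip_force: 0.0
```

```bash
python3 -c "
from h import *
s=observe();print(s['qpos'])
go(.5388,.3008,.11,.0506+3.1416)"
```

```text
[ 4.32916445e-01  4.52065240e-01  9.89048977e-04  1.11922907e+00
 -2.67745449e-04  1.97894703e+00]
dp [ 0.0512 -0.0002  0.0207] ang [  0.    0.  -91.5] tcp [0.5403 0.2496 0.1307] t 3.1 open 0.0385
```

>>> {"name": "servo_tool", "arguments": {
  "dp": [
    [0.051,0,0.02],
    [0.051,0,0.02],
    [0.051,0,0.02],
    [0.051,0,0.02],
    [0.051,0,0.02],
    [0.051,0,0.02],
    [0.051,0,0.02],
    [0.051,0,0.02]
  ],
  "angular": [
    [0,0,-91.5],
    [0,0,-91.5],
    [0,0,-91.5],
    [0,0,-91.5],
    [0,0,-91.5],
    [0,0,-91.5],
    [0,0,-91.5],
    [0,0,-91.5]
  ],
  "jaw": [0.55,0.55,0.55,0.55,0.55,0.55,0.55,0.55]
}}

```text
time_s: 4.1
tcp_pos: [0.5393, 0.3005, 0.1107]
orientation: [0.0, 0.023, 1.0, 0.0]
contact_force: [1.9, -0.3, -0.3]
opening: 0.0382
grip_force: 0.0
```

```bash
python3 -c "
from h import *
go(.5388,.3008,.034,.0506+3.1416)"
```

```text
dp [0.0006 0.0002 0.0767] ang [ 0.   0.  -5.5] tcp [0.5393 0.3005 0.1107] t 4.1 open 0.0382
```

>>> {"name": "servo_tool", "arguments": {
  "dp": [
    [0.0006,0,0.02],
    [0.0006,0,0.045],
    [0.0006,0,0.065],
    [0.0006,0,0.077],
    [0.0006,0,0.077],
    [0.0006,0,0.077],
    [0.0006,0,0.077],
    [0.0006,0,0.077]
  ],
  "angular": [
    [0,0,-5.5],
    [0,0,-5.5],
    [0,0,-5.5],
    [0,0,-5.5],
    [0,0,-5.5],
    [0,0,-5.5],
    [0,0,-5.5],
    [0,0,-5.5]
  ],
  "jaw": [0.55,0.55,0.55,0.55,0.55,1,1,1],
  "grip_force": 50
}}

```text
time_s: 5.1
tcp_pos: [0.5394, 0.3009, 0.0347]
orientation: [0.001, -0.022, 1.0, 0.0]
contact_force: [0.5, -1.6, 6.9]
opening: 0.0128
grip_force: 49.3
```

```bash
python3 -c "
from h import *
go(.5494,-.3106,.125,.2509+3.1416)"
```

```text
dp [ 0.017  -0.6113 -0.0908] ang [  0.    0.1 -11.8] tcp [0.5394 0.3009 0.0347] t 5.1 open 0.0128
```

>>> {"name": "servo_tool", "arguments": {
  "dp": [
    [0,0,-0.04],
    [0,0,-0.091],
    [0.017,-0.611,-0.091],
    [0.017,-0.611,-0.091],
    [0.017,-0.611,-0.091],
    [0.017,-0.611,-0.091],
    [0.017,-0.611,-0.091],
    [0.017,-0.611,-0.091]
  ],
  "angular": [
    [0,0,0],
    [0,0,0],
    [0,0,-11.8],
    [0,0,-11.8],
    [0,0,-11.8],
    [0,0,-11.8],
    [0,0,-11.8],
    [0,0,-11.8]
  ],
  "jaw": [1,1,1,1,1,1,1,1]
}}

```text
time_s: 6.1
tcp_pos: [0.545, -0.075, 0.1252]
orientation: [0.001, -0.125, 0.992, -0.0]
contact_force: [1.8, -0.1, -2.0]
opening: 0.0128
grip_force: 49.1
```

```bash
python3 -c "
from h import *
go(.5494,-.3106,.085,.2509+3.1416)"
```

```text
dp [ 0.0543 -0.2293  0.0402] ang [-0.   0.1 -0. ] tcp [ 0.545  -0.075   0.1252] t 6.1 open 0.0128
```

>>> {"name": "servo_tool", "arguments": {
  "dp": [
    [0.054,-0.229,0.04],
    [0.054,-0.229,0.04],
    [0.054,-0.229,0.04],
    [0.054,-0.229,0.04],
    [0.054,-0.229,0.04],
    [0.054,-0.229,0.04],
    [0.054,-0.229,0.04]
  ],
  "angular": [
    [0,0,0],
    [0,0,0],
    [0,0,0],
    [0,0,0],
    [0,0,0],
    [0,0,0],
    [0,0,0]
  ],
  "jaw": [1,1,1,1,1,1,1]
}}

```text
time_s: 6.98
tcp_pos: [0.5499, -0.3072, 0.0851]
orientation: [0.0, -0.126, 0.992, -0.0]
contact_force: [-1.0, 0.3, -1.5]
opening: 0.0127
grip_force: 49.2
```

```bash
python3 -c "
from h import *
go(.5494,-.3106,.036,.2509+3.1416)
im=read_camera('top')
cv2.imwrite('pics/t1.png',cv2.resize(im[130:270,330:530],None,fx=4,fy=4)[:,:,::-1])"
```

```text
dp [ 0.0014 -0.0032  0.0491] ang [-0.   0.1  0.1] tcp [ 0.5499 -0.3072  0.0851] t 6.975 open 0.0127
```

View pics/t1.png

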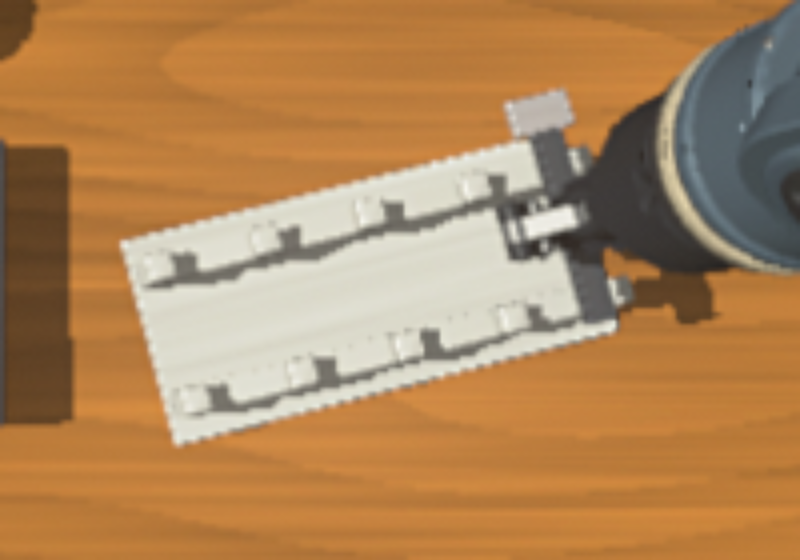

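The spade punch is held level and aligned with the rightmost lane (around (550,200) in the crop), so I'll lower it.

>>> {"name": "servo_tool", "arguments": {
  "dp": [
    [0.001,-0.0015,0.02],
    [0.001,-0.0015,0.038],
    [0.001,-0.0015,0.046],
    [0.001,-0.0015,0.0495],
    [0.001,-0.0015,0.0495],
    [0.001,-0.0015,0.0495],
    [0.001,-0.0015,0.0495],
    [0.001,-0.0015,0.0495]
  ],
  "angular": [
    [0,0,0],
    [0,0,0],
    [0,0,0],
    [0,0,0],
    [0,0,0],
    [0,0,0],
    [0,0,0],
    [0,0,0]
  ],
  "jaw": [1,1,1,1,1,1,0.55,0.55]
}}

```text
time_s: 8.02
tcp_pos: [0.5491, -0.31, 0.0354]
orientation: [0.0, -0.125, 0.992, -0.0]
contact_force: [0.2, -0.7, -0.0]
opening: 0.0383
grip_force: 0.0
```

```bash
python3 -c "
from h import *
go(.5489,.2502,.11,.0366+3.1416)"
```

```text
dp [-0.1387  0.5428 -0.0747] ang [-0.   0.1 12.3] tcp [ 0.5491 -0.31    0.0354] t 8.025 open 0.0383
```

>>> {"name": "servo_tool", "arguments": {
  "dp": [
    [0,0,-0.055],
    [-0.003,0.012,-0.082],
    [-0.139,0.543,-0.082],
    [-0.139,0.543,-0.082],
    [-0.139,0.543,-0.082],
    [-0.139,0.543,-0.082],
    [-0.139,0.543,-0.082],
    [-0.139,0.543,-0.082]
  ],
  "angular": [
    [0,0,0],
    [0,0,0],
    [0,0,12.3],
    [0,0,12.3],
    [0,0,12.3],
    [0,0,12.3],
    [0,0,12.3],
    [0,0,12.3]
  ],
  "jaw": [0.55,0.55,0.55,0.55,0.55,0.55,0.55,0.55]
}}

```text
time_s: 9.02
tcp_pos: [0.5488, 0.0784, 0.1175]
orientation: [0.001, -0.018, 1.0, 0.0]
contact_force: [-0.0, -0.4, 0.9]
opening: 0.0382
grip_force: 0.0
```

```bash
python3 -c "
from h import *
go(.5489,.2502,.085,.0366+3.1416)
im=read_camera('top')
cv2.imwrite('pics/t2.png',cv2.resize(im[150:250,150:510],None,fx=2.2,fy=2.2)[:,:,::-1])"
```

```text
dp [-0.0062  0.1717  0.0325] ang [ 0.   0.1 -0. ] tcp [0.5488 0.0784 0.1175] t 9.025 open 0.0382
```

>>> {"name": "servo_tool", "arguments": {
  "dp": [
    [-0.006,0.172,0.02],
    [-0.006,0.172,0.033],
    [-0.006,0.172,0.033],
    [-0.006,0.172,0.033],
    [-0.006,0.172,0.055],
    [-0.006,0.172,0.072],
    [-0.006,0.172,0.083],
    [-0.006,0.172,0.083]
  ],
  "angular": [
    [0,0,0],
    [0,0,0],
    [0,0,0],
    [0,0,0],
    [0,0,0],
    [0,0,0],
    [0,0,0],
    [0,0,0]
  ],
  "jaw": [0.55,0.55,0.55,0.55,0.55,0.55,0.55,0.55]
}}

```text
time_s: 10.07
tcp_pos: [0.5485, 0.2479, 0.0335]
orientation: [-0.0, -0.018, 1.0, -0.0]
contact_force: [0.7, -1.0, 0.1]
opening: 0.0386
grip_force: 0.0
```

```bash
python3 -c "
from h import *
go(.5489,.2502,.0345,.0366+3.1416)
go(.5355,-.2564,.125,.2509+3.1416)"
```

```text
dp [-0.0005  0.0023 -0.001 ] ang [-0.  -0.  -0.1] tcp [0.5485 0.2479 0.0335] t 10.075 open 0.0386
dp [ 0.0309 -0.5036 -0.0912] ang [ -0.   -0.  -12.4] tcp [0.5485 0.2479 0.0335] t 10.075 open 0.0386
```

Close for 3 rows, lift, and start travelling.

>>> {"name": "servo_tool", "arguments": {
  "dp": [
    [0,0.001,-0.001],
    [0,0.001,-0.001],
    [0,0.001,-0.001],
    [0,0,-0.05],
    [0,0,-0.091],
    [0.031,-0.503,-0.091],
    [0.031,-0.503,-0.091],
    [0.031,-0.503,-0.091]
  ],
  "angular": [
    [0,0,0],
    [0,0,0],
    [0,0,0],
    [0,0,0],
    [0,0,0],
    [0,0,-12.4],
    [0,0,-12.4],
    [0,0,-12.4]
  ],
  "jaw": [1,1,1,1,1,1,1,1]
}}

```text
time_s: 11.08
tcp_pos: [0.544, 0.0617, 0.1257]
orientation: [0.001, -0.126, 0.992, -0.0]
contact_force: [0.7, -0.1, -0.8]
opening: 0.011
grip_force: 49.2
```

```bash
python3 -c "
from h import *
go(.5355,-.2564,.085,.2509+3.1416)"
```

```text
dp [ 0.0881 -0.3057  0.0406] ang [-0.   0.1  0.2] tcp [0.544  0.0617 0.1257] t 11.075 open 0.011
```

>>> {"name": "servo_tool", "arguments": {
  "dp": [
    [0.088,-0.306,0],
    [0.088,-0.306,0],
    [0.088,-0.306,0],
    [0.088,-0.306,0.01],
    [0.088,-0.306,0.03],
    [0.088,-0.306,0.041],
    [0.088,-0.306,0.041],
    [0.088,-0.306,0.041]
  ],
  "angular": [
    [0,0,0],
    [0,0,0],
    [0,0,0],
    [0,0,0],
    [0,0,0],
    [0,0,0],
    [0,0,0],
    [0,0,0]
  ],
  "jaw": [1,1,1,1,1,1,1,1]
}}

```text
time_s: 12.08
tcp_pos: [0.5358, -0.2539, 0.0849]
orientation: [0.001, -0.126, 0.992, -0.0]
contact_force: [-1.4, 0.3, -0.6]
opening: 0.0112
grip_force: 49.3
```

```bash
python3 -c "
from h import *
go(.5355,-.2564,.0345,.2509+3.1416)"
```

```text
dp [ 0.001  -0.0023  0.0503] ang [-0.   0.1  0.2] tcp [ 0.5358 -0.2539  0.0849] t 12.075 open 0.0112
```

>>> {"name": "servo_tool", "arguments": {
  "dp": [
    [0.0005,-0.001,0.02],
    [0.0005,-0.001,0.038],
    [0.0005,-0.001,0.046],
    [0.0005,-0.001,0.05],
    [0.0005,-0.001,0.05],
    [0.0005,-0.001,0.05],
    [0.0005,-0.001,0.05],
    [0.0005,-0.001,0.05]
  ],
  "angular": [
    [0,0,0],
    [0,0,0],
    [0,0,0],
    [0,0,0],
    [0,0,0],
    [0,0,0],
    [0,0,0],
    [0,0,0]
  ],
  "jaw": [1,1,1,1,1,1,0.55,0.55]
}}

```text
time_s: 13.08
tcp_pos: [0.5356, -0.256, 0.0347]
orientation: [0.001, -0.126, 0.992, -0.0]
contact_force: [-0.5, -1.1, 0.9]
opening: 0.0384
grip_force: 0.0
```

```bash
python3 -c "
from h import *
go(.5527,.1899,.11,.0245+3.1416)"
```

```text
dp [-0.1282  0.4274 -0.0754] ang [-0.   0.1 13.1] tcp [ 0.5356 -0.256   0.0347] t 13.075 open 0.0384
```

>>> {"name": "servo_tool", "arguments": {
  "dp": [
    [0,0,-0.055],
    [-0.003,0.012,-0.083],
    [-0.128,0.427,-0.083],
    [-0.128,0.427,-0.083],
    [-0.128,0.427,-0.083],
    [-0.128,0.427,-0.083],
    [-0.128,0.427,-0.083],
    [-0.128,0.427,-0.083]
  ],
  "angular": [
    [0,0,0],
    [0,0,0],
    [0,0,13.1],
    [0,0,13.1],
    [0,0,13.1],
    [0,0,13.1],
    [0,0,13.1],
    [0,0,13.1]
  ],
  "jaw": [0.55,0.52,0.52,0.52,0.52,0.52,0.52,0.52]
}}

```text
time_s: 14.08
tcp_pos: [0.5499, 0.13, 0.1176]
orientation: [0.001, -0.012, 1.0, 0.0]
contact_force: [0.9, -0.3, 0.4]
opening: 0.0412
grip_force: 0.0
```

```bash
python3 -c "
from h import *
go(.5527,.1899,.085,.0245+3.1416)"
```

```text
dp [-0.0042  0.0598  0.0326] ang [ 0.   0.1 -0. ] tcp [0.5499 0.13   0.1176] t 14.075 open 0.0412
```

>>> {"name": "servo_tool", "arguments": {
  "dp": [
    [-0.004,0.059,0.01],
    [-0.004,0.059,0.03],
    [-0.004,0.059,0.033],
    [-0.004,0.059,0.055],
    [-0.004,0.059,0.072],
    [-0.004,0.059,0.081],
    [-0.004,0.059,0.081],
    [-0.004,0.059,0.081]
  ],
  "angular": [
    [0,0,0],
    [0,0,0],
    [0,0,0],
    [0,0,0],
    [0,0,0],
    [0,0,0],
    [0,0,0],
    [0,0,0]
  ],
  "jaw": [0.52,0.52,0.52,0.52,0.52,0.52,0.52,0.52]
}}

```text
time_s: 15.08
tcp_pos: [0.5531, 0.1868, 0.037]
orientation: [0.001, -0.012, 1.0, 0.0]
contact_force: [0.1, 0.7, 0.7]
opening: 0.0412
grip_force: 0.0
```

```bash
python3 -c "
from h import *
go(.5527,.1899,.036,.0245+3.1416)
go(.5216,-.2021,.125,.2509+3.1416)"
```

```text
dp [0.0004 0.0031 0.001 ] ang [ 0.   0.1 -0.1] tcp [0.5531 0.1868 0.037 ] t 15.075 open 0.0412
dp [ 0.0405 -0.388  -0.0882] ang [  0.    0.1 -13. ] tcp [0.5531 0.1868 0.037 ] t 15.075 open 0.0412
```

>>> {"name": "servo_tool", "arguments": {
  "dp": [
    [0.0004,0.002,0.0005],
    [0.0004,0.002,0.0005],
    [0.0004,0.002,0.0005],
    [0,0,-0.05],
    [0,0,-0.088],
    [0.04,-0.388,-0.088],
    [0.04,-0.388,-0.088],
    [0.04,-0.388,-0.088]
  ],
  "angular": [
    [0,0,0],
    [0,0,0],
    [0,0,0],
    [0,0,0],
    [0,0,0],
    [0,0,-13],
    [0,0,-13],
    [0,0,-13]
  ],
  "jaw": [1,1,1,1,1,1,1,1],
  "grip_force": 60
}}

```text
time_s: 16.08
tcp_pos: [0.5377, 0.0016, 0.1244]
orientation: [0.0, -0.126, 0.992, -0.0]
contact_force: [1.0, -0.7, -2.0]
opening: 0.0168
grip_force: 59.5
```

```bash
python3 -c "
from h import *
go(.5216,-.2021,.085,.2509+3.1416)"
```

```text
dp [ 0.0665 -0.1933  0.0393] ang [-0.   0.   0.1] tcp [0.5377 0.0016 0.1244] t 16.075 open 0.0168
```

>>> {"name": "servo_tool", "arguments": {
  "dp": [
    [0.066,-0.193,0],
    [0.066,-0.193,0],
    [0.066,-0.193,0.01],
    [0.066,-0.193,0.03],
    [0.066,-0.193,0.039],
    [0.066,-0.193,0.039],
    [0.066,-0.193,0.039],
    [0.066,-0.193,0.039]
  ],
  "angular": [
    [0,0,0],
    [0,0,0],
    [0,0,0],
    [0,0,0],
    [0,0,0],
    [0,0,0],
    [0,0,0],
    [0,0,0]
  ],
  "jaw": [1,1,1,1,1,1,1,1]
}}

```text
time_s: 17.08
tcp_pos: [0.5226, -0.1996, 0.0858]
orientation: [0.001, -0.126, 0.992, -0.0]
contact_force: [0.5, -0.8, -2.3]
opening: 0.0169
grip_force: 59.6
```

```bash
python3 -c "
from h import *
go(.5216,-.2021,.037,.2509+3.1416)"
```

```text
dp [ 0.0017 -0.0022  0.0488] ang [-0.   0.1  0. ] tcp [ 0.5226 -0.1996  0.0858] t 17.075 open 0.0169
```

>>> {"name": "servo_tool", "arguments": {
  "dp": [
    [0.001,-0.001,0.02],
    [0.001,-0.001,0.038],
    [0.001,-0.001,0.045],
    [0.001,-0.001,0.0485],
    [0.001,-0.001,0.0485],
    [0.001,-0.001,0.0485],
    [0.001,-0.001,0.0485],
    [0.001,-0.001,0.0485]
  ],
  "angular": [
    [0,0,0],
    [0,0,0],
    [0,0,0],
    [0,0,0],
    [0,0,0],
    [0,0,0],
    [0,0,0],
    [0,0,0]
  ],
  "jaw": [1,1,1,1,1,1,0.55,0.55]
}}

```text
time_s: 18.08
tcp_pos: [0.5216, -0.2015, 0.0369]
orientation: [0.001, -0.125, 0.992, -0.0]
contact_force: [-0.5, -0.2, 0.4]
opening: 0.0381
grip_force: 0.0
```

```bash
python3 -c "
from h import *
go(.5515,.1331,.11,.1056+3.1416)"
```

```text
dp [-0.112   0.3167 -0.0731] ang [-0.   0.1  8.3] tcp [ 0.5216 -0.2015  0.0369] t 18.075 open 0.0381
```

>>> {"name": "servo_tool", "arguments": {
  "dp": [
    [0,0,-0.055],
    [-0.003,0.008,-0.083],
    [-0.112,0.317,-0.083],
    [-0.112,0.317,-0.083],
    [-0.112,0.317,-0.083],
    [-0.112,0.317,-0.083],
    [-0.112,0.317,-0.083],
    [-0.112,0.317,-0.083]
  ],
  "angular": [
    [0,0,0],
    [0,0,0],
    [0,0,8.3],
    [0,0,8.3],
    [0,0,8.3],
    [0,0,8.3],
    [0,0,8.3],
    [0,0,8.3]
  ],
  "jaw": [0.55,0.55,0.55,0.55,0.55,0.55,0.55,0.55]
}}

```text
time_s: 19.08
tcp_pos: [0.5512, 0.1368, 0.1198]
orientation: [0.001, -0.055, 0.999, 0.0]
contact_force: [-0.2, -0.8, -0.0]
opening: 0.0381
grip_force: 0.0
```

```bash
python3 -c "
from h import *
go(.5515,.1331,.034,.1056+3.1416)"
```

```text
dp [ 0.0002 -0.0038  0.0858] ang [0.  0.1 0.2] tcp [0.5512 0.1368 0.1198] t 19.075 open 0.0381
```

>>> {"name": "servo_tool", "arguments": {
  "dp": [
    [0,-0.003,0.03],
    [0,-0.003,0.055],
    [0,-0.003,0.075],
    [0,-0.003,0.0855],
    [0,-0.003,0.0855],
    [0,-0.003,0.0855],
    [0,-0.003,0.0855],
    [0,-0.003,0.0855]
  ],
  "angular": [
    [0,0,0],
    [0,0,0],
    [0,0,0],
    [0,0,0],
    [0,0,0],
    [0,0,0],
    [0,0,0],
    [0,0,0]
  ],
  "jaw": [0.55,0.55,0.55,0.55,0.55,1,1,1],
  "grip_force": 45
}}

```text
time_s: 20.08
tcp_pos: [0.5522, 0.1305, 0.0351]
orientation: [0.001, -0.053, 0.999, 0.0]
contact_force: [-1.4, -1.1, 6.3]
opening: 0.009
grip_force: 44.1
```

```bash
python3 -c "
from h import *
go(.5077,-.1479,.125,.2509+3.1416)"
```

```text
dp [ 0.0734 -0.2722 -0.09  ] ang [-0.   0.1 -8.3] tcp [0.5522 0.1305 0.0351] t 20.075 open 0.009
```

>>> {"name": "servo_tool", "arguments": {
  "dp": [
    [0,0,-0.045],
    [0,0,-0.09],
    [0.073,-0.272,-0.09],
    [0.073,-0.272,-0.09],
    [0.073,-0.272,-0.09],
    [0.073,-0.272,-0.09],
    [0.073,-0.272,-0.09],
    [0.073,-0.272,-0.09]
  ],
  "angular": [
    [0,0,0],
    [0,0,0],
    [0,0,-8.3],
    [0,0,-8.3],
    [0,0,-8.3],
    [0,0,-8.3],
    [0,0,-8.3],
    [0,0,-8.3]
  ],
  "jaw": [1,1,1,1,1,1,1,1]
}}

```text
time_s: 21.08
tcp_pos: [0.5073, -0.1498, 0.1245]
orientation: [0.0, -0.123, 0.992, -0.0]
contact_force: [-0.1, 1.0, -0.6]
opening: 0.0088
grip_force: 44.4
```

```bash
python3 -c "
from h import *
go(.5077,-.1479,.035,.2509+3.1416)"
```

```text
dp [-0.0008  0.0018  0.0895] ang [-0.   0.1 -0.2] tcp [ 0.5073 -0.1498  0.1245] t 21.075 open 0.0088
```

>>> {"name": "servo_tool", "arguments": {
  "dp": [
    [-0.001,0.002,0.03],
    [-0.001,0.002,0.06],
    [-0.001,0.002,0.078],
    [-0.001,0.002,0.087],
    [-0.001,0.002,0.0895],
    [-0.001,0.002,0.0895],
    [-0.001,0.002,0.0895],
    [-0.001,0.002,0.0895]
  ],
  "angular": [
    [0,0,0],
    [0,0,0],
    [0,0,0],
    [0,0,0],
    [0,0,0],
    [0,0,0],
    [0,0,0],
    [0,0,0]
  ],
  "jaw": [1,1,1,1,1,1,1,0.55]
}}

```text
time_s: 22.08
tcp_pos: [0.5085, -0.1455, 0.035]
orientation: [0.001, -0.125, 0.992, -0.0]
contact_force: [1.0, 0.6, 0.4]
opening: 0.0261
grip_force: 0.0
```

>>> {"name": "servo_tool", "arguments": {
  "dp": [
    [0,0,0],
    [0,0,-0.04],
    [0,0,-0.1],
    [0,0,-0.15],
    [-0.05,0.2,-0.2],
    [-0.05,0.2,-0.2],
    [-0.05,0.2,-0.2],
    [-0.05,0.2,-0.2]
  ],
  "angular": [
    [0,0,0],
    [0,0,0],
    [0,0,0],
    [0,0,0],
    [0,0,0],
    [0,0,0],
    [0,0,0],
    [0,0,0]
  ],
  "jaw": [0.55,0.55,0.55,0.55,0.55,0.55,0.55,0.55]
}}

```text
time_s: 23.08
tcp_pos: [0.5069, 0.0634, 0.2356]
orientation: [0.001, -0.126, 0.992, 0.0]
contact_force: [0.5, -1.1, -0.1]
opening: 0.0385
grip_force: 0.0
```

>>> {"name": "servo_tool", "arguments": {
  "dp": [
    [0,0.2,0],
    [0,0.2,0],
    [0,0.2,0],
    [0,0.2,0],
    [0,0.2,0],
    [0,0.2,0]
  ],
  "angular": [
    [0,0,0],
    [0,0,0],
    [0,0,0],
    [0,0,0],
    [0,0,0],
    [0,0,0]
  ],
  "jaw": [0.55,0.55,0.55,0.55,0.55,0.55]
}}

```text
time_s: 23.82
tcp_pos: [0.4577, 0.2532, 0.2347]
orientation: [0.0, -0.124, 0.992, -0.0]
contact_force: [0.6, -0.0, 0.6]
opening: 0.038
grip_force: 0.0
```

```bash
python3 - <<'E'
from h import *
o=json.load(open("p.json"));p=o["rack"]
T=read_camera("top")[:,:,::-1].copy();S=read_camera("side")[:,:,::-1].copy()
t=cv2.resize(T[145:255,280:500],None,fx=3.6,fy=3.6,interpolation=cv2.INTER_CUBIC);s=cv2.resize(S[150:390,220:460],None,fx=2.4,fy=2.4)
for k,y in(("spade",-.084),("square",-.028),("stout",.028),("domed",.084)):
    l,w,h=SZ[k];q=tf(p,[[0,y,0]])[0];b=box([q[0],q[1],p[2]],l,w,.03,.03+h)
    draw(t,"top",b,3.6,(280,145),(0,255,0));draw(s,"side",b,2.4,(220,150),(0,255,0))
cv2.imwrite("pics/tf.png",t);cv2.imwrite("pics/sf.png",s)
E
```

```text
(no output)
```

View pics/tf.png

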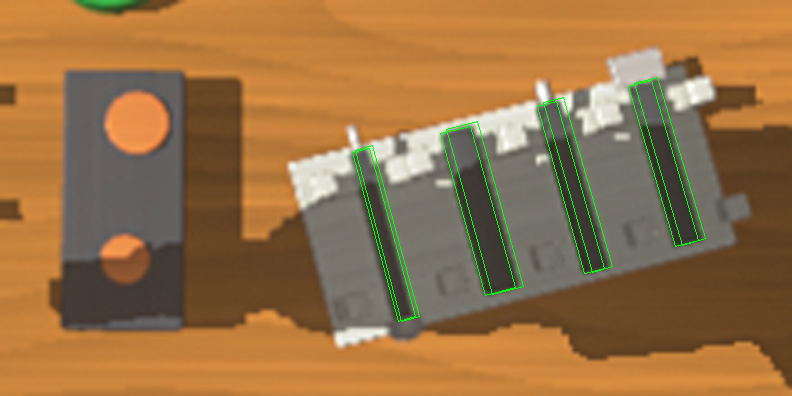

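View pics/sf.png

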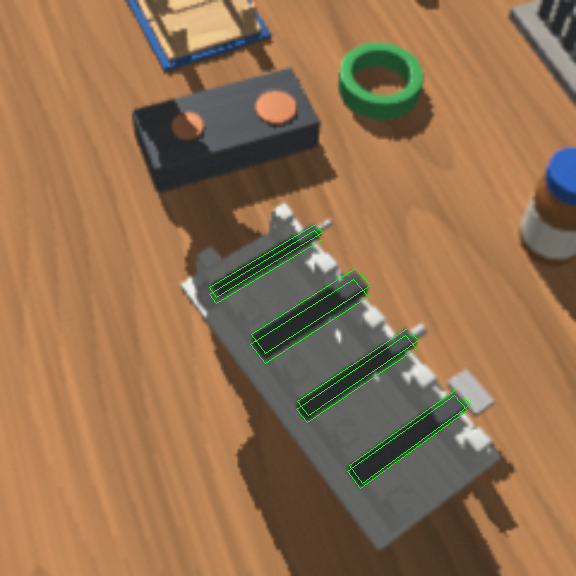

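All four punches lie flat on both rails and match their ideal lane outlines. From left to right they are domed (385,235), stout (483,210), square (574,185) and spade (667,160) in the top crop. The large disc at (137,123) hasn't moved, and the arm is clear.

```bash
python3 -c "
from station import *
print(job_done())"
```

```text
the job is handed in; nothing more can be done
None
```

The four punches are on the aluminium rack in reverse order (left to right: domed, stout, square, spade), flat and centred, the larger copper disc is undisturbed, and the job was handed in at about 24 s.

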